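# Deburr a tube end in the laser rotary, then put the tool away in its case

### The arm

A 6-joint arm with a two-finger parallel gripper is mounted at the origin on the work surface. World frame = base frame: x ahead of the robot, y to its left, z up, the work surface at z = 0. Lengths are in m, angles in rad, forces in N, time in s.
With the tool pointing down it reaches from about 0.3 to 0.85 m from the base axis. Payload 4.2 kg.
Tool frame: the origin (TCP) lies at the very end of the fingers, on their centre line; the grasp point (between the pads) lies 19 mm behind it; z points along the fingers, y is the line along which they close (so a half turn about z gives the same grasp; the last joint's range is limited). The gripper opens to 91 mm and grips with 3 to 60 N. Pads are 32 mm wide; open, the fingers measure 118 mm over their backs; the gripper's body (76 mm by 178 mm) begins 60 mm behind the grasp point.
Start: joints at [1.185, 0.32, 1.565, -0, 1.257, -0.02], TCP at [0.206, 0.537, 0.214] pointing down, gripper open.
Joint ranges: [-3.11, 3.11], [-0.84, 2.01], [0.21, 2.61], [-1.34, 4.49], [0.05, 2.63], [-2.56, 2.56]. Speed limits (rad/s): [2.57, 2.57, 3.14, 3.14, 3.14, 3.14].

### API

Orientations are given as a unit quaternion [x, y, z, w].
In Python, from workcell import * gives the robot as it stands. Calls block until the motion is done:
- reach(position, orientation): joint-space move of the TCP to a pose.
- servo_line(position, attitude=None, v=0.15): straight line of the TCP; attitude=None keeps the orientation; v is the mean speed in m/s.
- set_joints(angles): joint-space move.
- grip(opening, force=None): finger opening in m; force is the grip in N (None keeps the last); returns when the fingers have stopped.
- sleep(seconds).
- inverse_kinematics(position, orientation): joint angles nearest the present ones, or None.
- read_state(): the state.
- camera(name): name is "scene" or "top" or "wrist"; returns the picture (400x640x3 uint8, red, green, blue); there is no depth.
- get_calibration(name): a dict with "fx", "fy", "cx", "cy" (pixels), "xyz" and "orientation" of the camera in the world. Camera axes: x right, y up, looking along -z (the intrinsics and any distortion apply to the point x, -y, -z); pixel columns grow to the right and rows downward; lengths in m; the calibration is good to about 2 mm. A picture is of the moment at which its call begins: read the wrist's pose just before it. get_calibration takes no time and is no camera call; for the wrist camera it gives the pose at the moment of the call.
A pose or a line that the arm cannot do raises Unreachable and nothing moves.
- sign_off(): hands the job in; it is judged then, once.
The state is a dict: "time_s": time; "q": joint angles; "joint_velocities": joint speeds; "joint_efforts": joint torques, N m; "tool_pos": TCP position; "tool_rot": TCP orientation; "ft_force": force on the tool from outside, world axes, zero at the start; "torque": the same for the moment, N m; "finger_gap": finger opening in m; "finger_force": force on a finger pad.
Only numpy, scipy, OpenCV 4.12 (cv2) and the standard library are available. Lean on these libraries where they do the work, as an engineer would, in place of code of your own. Each camera call takes 0.05 s, during which the arm holds its last target. There are 200 camera calls.

### The job

Deburr the open end of the aluminium tube held in the rotary: take the blue-handled deburring tool, set its blade just inside the mouth against the inner edge at the red tick, and run it in a steady, unhurried circle clockwise (as you look into the mouth) all the way round the edge and back to the tick, always touching, with light pressure and without turning the tube. Then lay the tool flat in its open green case so that nothing stands above the rim, let go of it and shut the lid fully. Leave everything else where it is.

Things in the scene. Friction and masses are not known exactly. Their poses are not given: they have to be found in the camera images.
- deburrer: hand deburring tool, loose, 175 mm long, 0.13 kg, lying on the mat (3 mm thick). Origin: middle of its length, on its underside; x runs along the tool to the blade, z up. Blue rectangular handle with rounded edges, 24 mm wide (y), 28 mm high (z), from x = -87.5 to +17.5 mm; then a steel collar 18 mm across, 25 mm long; then the blade. The tool's axis is 14 mm above the underside
- blade: the steel blade fixed on the tool: a rigid straight taper 45 mm long on the tool's axis, 14 mm in diameter at the collar and 3 mm at the tip. Origin: the tip, 122.5 mm ahead of the handle's middle; x points ahead along the tool. It scrapes with any side
- handle (a point): centre of the deburring tool's handle (best place to grip, fingers across the 24 mm width); 35 mm behind the tool's middle, 14 mm above its underside; axes as the tool's
- tube: aluminium tube held level in the white rotary's chuck, axis 125 mm above the table, 70 mm outside, 62 mm inside diameter, 125 mm clear of the jaws. Origin: centre of its open mouth, in the end face. x points out of the mouth; z to the red tick (at the top, give or take 40 degrees); clockwise as you look into the mouth runs z, y, -z, -y. A motor brake holds it: slips at 2 N m, does not spring back
- tick (a point): the red marker tick, 6 mm wide and 22 mm long, on the tube's outer rim at the mouth (35 mm from the tube's axis)
- case: green hinged tool case, fixed on the mat, 110 mm (x) by 215 mm (y), 42 mm high to its rim, walls and floor 4 mm, black inside, empty. Origin: centre of its underside. Its long side with two steel clasps faces -x (towards the robot), the hinge is on the +x long side. The tool fits along y, either way round
- hinge (a point): middle of the lid's hinge line, on the far rim of the case (x = +55, z = +42 mm in the case's frame); the hinge line runs along the case's y
- lid (a joint): angle of the case's lid, rad: 0 shut, 1.57 upright, starts at 1.7 to 2.0 (leaning back away from the robot); the hinge is stiff, it stays where it is left and needs about 2 N at its edge. The lid is 110 mm from hinge to edge, 215 mm wide, 14 mm thick with a hollow inner side
- lid_edge (a point): middle of the lid's free edge, on its outer face: 110 mm from the hinge line, 14 mm out from the plane of the rim; turns with the lid
- file: flat file with a round yellow handle, 190 mm long, 20 mm high, lying on the mat; not part of the job
- spare_tube: spare aluminium tube standing upright, 70 mm in diameter, 130 mm high; not part of the job
- tape_roll: yellow roll of tape lying flat, 90 mm in diameter, 25 mm high; not part of the job
- cleaner: white cleaner bottle, 52 mm in diameter, 150 mm high; not part of the job
- offcuts: orange and white acrylic offcuts, 90 by 130 mm, 12 mm high, lying flat; not part of the job

How it is judged:
On the way, in this order (a step that is already met when the one before it is completed fails the run):
1. the blade, 3 to 42 mm inside the mouth, touches the tube's inner edge at the red tick (over 0.3 N) (contact force between blade and tube above 0.3 N and x of blade in the frame of tube between -0.042 and -0.003 m and y of blade in the frame of tube between -0.0105 and 0.0105 m and z of blade in the frame of tube above 0.0105 m), for 0.25 s.
2. the blade, 3 to 42 mm inside the mouth, touches the tube's inner edge an eighth of a turn clockwise from the tick (over 0.3 N) (contact force between blade and tube above 0.3 N and x of blade in the frame of tube between -0.042 and -0.003 m and y of blade in the frame of tube above 0.0105 m and z of blade in the frame of tube above 0.0105 m), for 0.25 s.
3. the blade, 3 to 42 mm inside the mouth, touches the tube's inner edge a quarter turn on (over 0.3 N) (contact force between blade and tube above 0.3 N and x of blade in the frame of tube between -0.042 and -0.003 m and y of blade in the frame of tube above 0.0105 m and z of blade in the frame of tube between -0.0105 and 0.0105 m), for 0.25 s.
4. the blade, 3 to 42 mm inside the mouth, touches the tube's inner edge three eighths on (over 0.3 N) (contact force between blade and tube above 0.3 N and x of blade in the frame of tube between -0.042 and -0.003 m and y of blade in the frame of tube above 0.0105 m and z of blade in the frame of tube below -0.0105 m), for 0.25 s.
5. the blade, 3 to 42 mm inside the mouth, touches the tube's inner edge half a turn on (over 0.3 N) (contact force between blade and tube above 0.3 N and x of blade in the frame of tube between -0.042 and -0.003 m and y of blade in the frame of tube between -0.0105 and 0.0105 m and z of blade in the frame of tube below -0.0105 m), for 0.25 s.
6. the blade, 3 to 42 mm inside the mouth, touches the tube's inner edge five eighths on (over 0.3 N) (contact force between blade and tube above 0.3 N and x of blade in the frame of tube between -0.042 and -0.003 m and y of blade in the frame of tube below -0.0105 m and z of blade in the frame of tube below -0.0105 m), for 0.25 s.
7. the blade, 3 to 42 mm inside the mouth, touches the tube's inner edge three quarters on (over 0.3 N) (contact force between blade and tube above 0.3 N and x of blade in the frame of tube between -0.042 and -0.003 m and y of blade in the frame of tube below -0.0105 m and z of blade in the frame of tube between -0.0105 and 0.0105 m), for 0.25 s.
8. the blade, 3 to 42 mm inside the mouth, touches the tube's inner edge seven eighths on (over 0.3 N) (contact force between blade and tube above 0.3 N and x of blade in the frame of tube between -0.042 and -0.003 m and y of blade in the frame of tube below -0.0105 m and z of blade in the frame of tube above 0.0105 m), for 0.25 s.
9. the blade, 3 to 42 mm inside the mouth, touches the tube's inner edge back at the red tick, the circle closed (over 0.3 N) (all of step 1), for 0.25 s.
10. the tool lies flat inside the open case, nothing of it above the rim, and is let go (x of handle in the frame of case between -0.045 and 0.045 m and y of handle in the frame of case between -0.065 and 0.065 m and z of handle in the frame of case below 0.026 m and z of blade in the frame of case below 0.04 m and x of blade in the frame of case between -0.052 and 0.052 m and contact force between deburrer and the fingers below 0.1 N and value of joint lid above 0.8 rad), for 0.2 s.
At the end, for the whole second after the job is handed in: The deburring tool lies flat inside the case (handle centre within 45 mm of the case's middle across and 65 mm along, not more than 26 mm above the case's underside; blade tip below the rim), at rest, the lid is shut to within 0.06 rad, and the tube's tick is within 8 mm of where it began (x of handle in the frame of case between -0.045 and 0.045 m and y of handle in the frame of case between -0.065 and 0.065 m and z of handle in the frame of case below 0.026 m and z of blade in the frame of case below 0.04 m and x of blade in the frame of case between -0.052 and 0.052 m and value of joint lid below 0.06 rad and linear speed of deburrer below 0.02 m/s and distance of tick from where it was at the start of the episode below 0.008 m); the robot touches nothing.
It fails at once if the blade is pressed harder than 30 N on the tube (contact force between blade and tube above 30 N).
It fails at once if the tube is turned in its rotary: the tick moves more than 8 mm (distance of tick from where it was at the start of the episode above 0.008 m).
It fails at once if a bystander (file, spare tube, tape roll, bottle or offcuts) is moved more than 30 mm (distance of any of file, spare_tube, tape_roll, cleaner, offcuts from where it was at the start of the episode above 0.03 m).
It also fails if it takes over 70 s, if anything falls off the work surface, if the arm or the gripper's body presses on something with over 40 N, if the wrist force passes 120 N, or if a joint passes its speed limit or range.

## Working session

There is one attempt and no reset: what is moved stays moved. The work goes in short steps, each a Python script; the robot and the scene stay as the last script left them, time stands still between calls to the robot, and variables do not carry over. Pictures are saved under pics/ and viewed, at most 12 in all, crops included, and the job is handed in when it is done.

```bash
ls; mkdir -p pics; python3 - <<'E'
from workcell import *
import cv2
for n in ("scene","top"):
    im=camera(n); cv2.imwrite(f"pics/{n}0.png",im[...,::-1]); print(n,get_calibration(n))
print(get_calibration("wrist")); print(read_state())
E
```

```text
pics
scene {'fx': 376.6443629932062, 'fy': 376.6443629932062, 'cx': 319.8378863907314, 'cy': 203.1716152825661, 'xyz': array([0.83855709, 0.38023645, 0.83609328]), 'orientation': array([0.08123532, 0.2364078 , 0.9060259 , 0.34151024])}
top {'fx': 517.0852480416835, 'fy': 517.0852480416835, 'cx': 317.3660585083036, 'cy': 186.91033828132342, 'xyz': array([0.43402403, 0.04587076, 1.35371684]), 'orientation': array([ 0.039013  , -0.03465302, -0.70103201,  0.71121816])}
{'fx': 317.7610894992238, 'fy': 317.7610894992238, 'cx': 314.5379815240342, 'cy': 200.55414974707026, 'xyz': array([0.129136  , 0.56543816, 0.38448578]), 'orientation': array([-0.1216113 , -0.08297965,  0.56042407,  0.8150153 ])}
{'time_s': 0.1, 'q': array([ 1.18495642e+00,  3.20261922e-01,  1.56554043e+00, -3.78372325e-06,
        1.25742506e+00, -2.00200276e-02]), 'joint_velocities': array([ 1.78732641e-03, -3.00795000e-03, -3.52256271e-03, -9.68974615e-05,
       -5.77072558e-04, -1.42073459e-03]), 'joint_efforts': array([-6.45148157e-04, -4.13333702e+01, -2.32509488e+01,  7.28291622e-02,
        4.21066827e-02, -3.78830168e-05]), 'tool_pos': array([0.20552709, 0.53652936, 0.21319131]), 'tool_rot': array([ 1.81891099e-01,  9.83318341e-01, -8.00969872e-04, -1.62972394e-04]), 'ft_force': array([-0.09942045,  0.71504377, -0.10891328]), 'torque': array([0.02331157, 0.01457139, 0.02305277]), 'finger_force': 0.0, 'finger_gap': 0.09132756481332971}
```

View pics/top0.png

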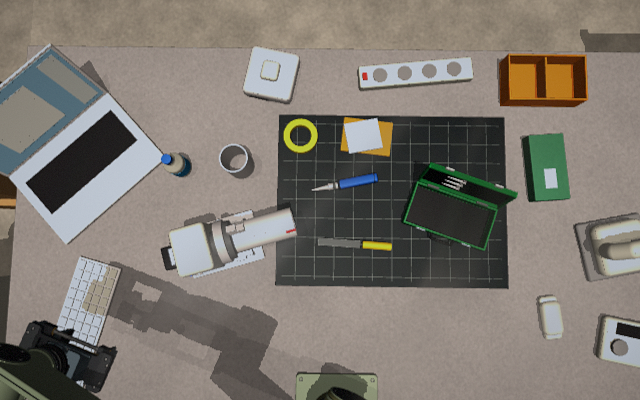

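View pics/scene0.png

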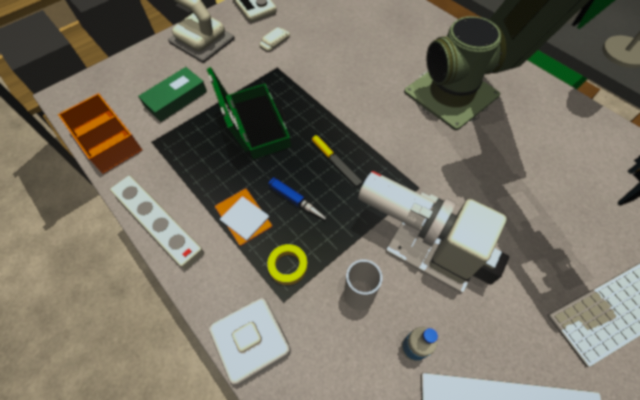

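The top view shows the tool at (345,184) with its blade pointing left. The tube mouth is at about (296,222), with the tick at (291,232). The open case is at about (455,210), and the file, tape and offcuts lie apart from these. I'll enlarge both views for measuring.

```bash
cat > h.py <<'E'
import numpy as np, cv2
from scipy.spatial.transform import Rotation as R
def ray(c,px):
    d=np.array([(px[0]-c['cx'])/c['fx'],-(px[1]-c['cy'])/c['fy'],-1]); return np.array(c['xyz']),R.from_quat(c['orientation']).apply(d)
def at_z(c,px,z):
    o,d=ray(c,px); return o+d*(z-o[2])/d[2]
def proj(c,P):
    p=R.from_quat(c['orientation']).inv().apply(np.atleast_2d(P)-c['xyz'])
    return np.c_[c['cx']-c['fx']*p[:,0]/p[:,2], c['cy']+c['fy']*p[:,1]/p[:,2]]
E
python3 - <<'E'
from workcell import *
from h import *
im=cv2.imread("pics/top0.png"); c=get_calibration("top")
hsv=cv2.cvtColor(im,cv2.COLOR_BGR2HSV)
def blob(lo,hi,box,h=hsv):
    m=cv2.inRange(h,lo,hi); k=np.zeros_like(m); x0,y0,x1,y1=box; k[y0:y1,x0:x1]=1
    ys,xs=np.nonzero(m*k); return np.c_[xs,ys].astype(float)
b=blob((100,120,40),(125,255,255),(320,165,390,200)); w=np.array([at_z(c,p,.026) for p in b])[:,:2]
v=np.linalg.svd(w-w.mean(0),full_matrices=False)[2][0]; s=(w-w.mean(0))@v; t=(w-w.mean(0))@[-v[1],v[0]]
print("handle",w.mean(0),v,np.ptp(s),np.ptp(t),len(b))
r=np.r_[blob((0,100,80),(8,255,255),(275,215,305,245)),blob((172,100,80),(180,255,255),(275,215,305,245))]
print("tick",r.mean(0),r.min(0),r.max(0),at_z(c,r.mean(0),.158))
cv2.imwrite("pics/topc.png",cv2.resize(im[110:260,270:530],None,fx=3,fy=3,interpolation=cv2.INTER_CUBIC))
im=cv2.imread("pics/scene0.png"); cv2.imwrite("pics/scc.png",cv2.resize(im[150:260,340:520],None,fx=4,fy=4,interpolation=cv2.INTER_CUBIC))
cv2.imwrite("pics/tb.png",cv2.resize(im[60:170,190:310],None,fx=4,fy=4,interpolation=cv2.INTER_CUBIC))
E
```

```text
handle [ 0.59116714 -0.0506323 ] [ 0.20403123 -0.97896438] 0.10050392197608177 0.025603371393158977 374
tick [290.63636364 230.45454545] [286. 228.] [295. 232.] [0.45725203 0.11430893 0.158     ]
```

View pics/topc.png

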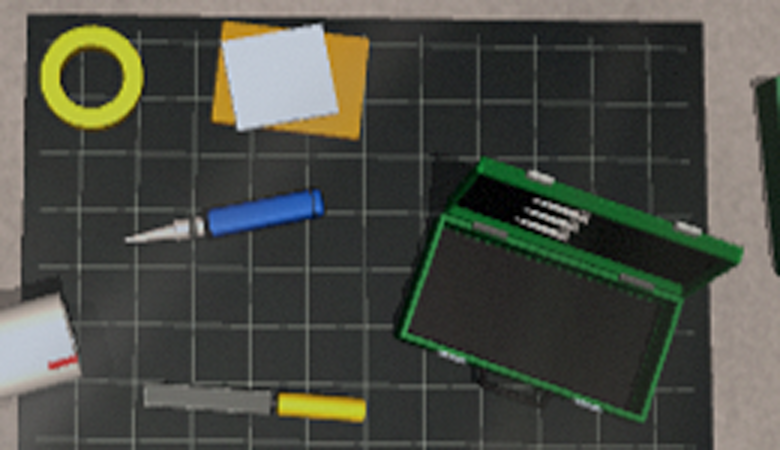

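View pics/scc.png

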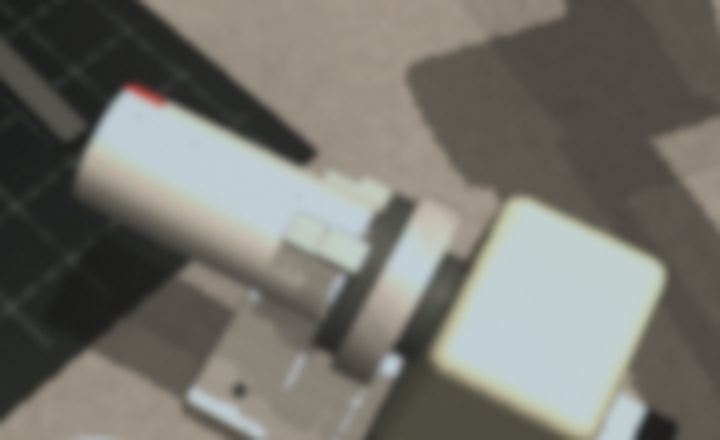

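The crop (offset 270,110, scale 3) shows these positions:
- **Tube mouth:** corners at (57,291) and (80,376), with the tick end at (76,360).
- **Case rim:** corners at (402,337), (644,418), (683,297) and (445,215).
- **Lid edge:** corners at (483,158) and (742,250).

The scene crop confirms the tick is on the robot side of the top.

```bash
python3 - <<'E'
from workcell import *
from h import *
c=get_calibration("top"); P=lambda x,y,z: at_z(c,(270+x/3,110+y/3),z)
np.set_printoptions(precision=4,suppress=True)
a,b=P(57,291,.127),P(80,376,.127); print("mouth",a,b,(a+b)/2,np.linalg.norm(a-b))
for q in ((0,315),(0,397)): print(P(*q,.127))
print("tick ends",P(76,360,.157),P(50,366,.157))
C=[P(*q,.045) for q in ((402,337),(644,418),(683,297),(445,215))]
print("case",np.array(C),np.mean(C,0),[np.linalg.norm(C[i]-C[(i+1)%4]) for i in range(4)])
print("lid",P(483,158,.15),P(742,250,.15))
print("tip",P(126,240,.017),"coll",P(205,225,.017),"back",P(322,203,.03))
E
```

```text
mouth [0.5133 0.1211 0.127 ] [0.4466 0.1016 0.127 ] [0.48   0.1113 0.127 ] 0.06954959873449001
[0.4937 0.1658 0.127 ]
[0.4292 0.1642 0.127 ]
tick ends [0.4585 0.1035 0.157 ] [0.4536 0.1235 0.157 ]
case [[ 0.4841 -0.165   0.045 ]
 [ 0.4194 -0.367   0.045 ]
 [ 0.5212 -0.4018  0.045 ]
 [ 0.5879 -0.2018  0.045 ]] [ 0.5031 -0.2839  0.045 ] [np.float64(0.21209201136105077), np.float64(0.10755454978825206), np.float64(0.2108401211769242), np.float64(0.11015735327863142)]
lid [ 0.6209 -0.2119  0.15  ] [ 0.5514 -0.4124  0.15  ]
tip [0.5655 0.069  0.017 ] coll [0.5796 0.0007 0.017 ] back [ 0.5986 -0.0991  0.03  ]
```

```bash
cat >> h.py <<'E'
def down(d,roll=0.):   # gripper x along horizontal d, pointing down; roll about x
    x=np.array([d[0],d[1],0.]); x/=np.linalg.norm(x); z=np.array([0,0,-1.]); y=np.cross(z,x)
    return (R.from_matrix(np.c_[x,y,z])*R.from_euler('x',roll)).as_quat()
TOOLD=np.array([-.204,.979]); HAN=np.array([.5910,-.0508])
M=np.array([.480,.1113,.125]); U=np.array([.28,-.96,0]); Y0=np.array([.96,.28,0]); UP=np.array([0,0,1.])
CC=np.array([.5031,-.2839,.003]); CY=np.array([.305,.952,0]); CX=np.array([.952,-.305,0])
QT=down(-U); DZ=.011
def tcp_for_tip(tip): return np.asarray(tip)+.1225*U/np.linalg.norm(U)-DZ*UP
E
python3 - <<'E'
from workcell import *
from h import *
np.set_printoptions(precision=4,suppress=True)
q=down(TOOLD)
grip(.06,30)
reach([*HAN,.13],q); print(inverse_kinematics([*HAN,.006],q)); 
servo_line([*HAN,.006],v=.1)
s=read_state(); print(s['tool_pos'],s['ft_force'])
grip(.015,40); s=read_state(); print(s['finger_gap'],s['finger_force'],s['time_s'])
servo_line([*HAN,.13],v=.15)
sleep(.2); s=read_state(); print(s['finger_gap'],s['finger_force'],s['ft_force'],s['torque'])
reach(tcp_for_tip(M+.035*U),QT)
s=read_state(); print(s['time_s'],s['tool_pos'])
c=get_calibration("wrist"); im=camera("wrist"); cv2.imwrite("pics/w1.png",im[...,::-1])
np.save("w1c.npy",c,allow_pickle=True)
print("pred mouth/tip px",proj(c,[M,M+.035*U]))
im=camera("scene"); cv2.imwrite("pics/s1.png",cv2.resize(im[120:280,300:480,::-1],None,fx=3,fy=3,interpolation=cv2.INTER_CUBIC))
E
```

```text
[-0.1051  0.5456  1.7817 -0.      0.8144 -0.3106]
[ 0.5915 -0.0509  0.0067] [-0.131  -0.2995 -0.9   ]
0.024013867950555722 39.9982488155365 5.2917
0.0240126645597662 39.9979430437088 [-0.1593  0.4605 -1.4989] [-0.0853  0.0403  0.0336]
6.85 [ 0.5229 -0.0397  0.1136]
pred mouth/tip px [[315.7675 -86.9241]
 [315.7029   9.087 ]]
```

View pics/w1.png

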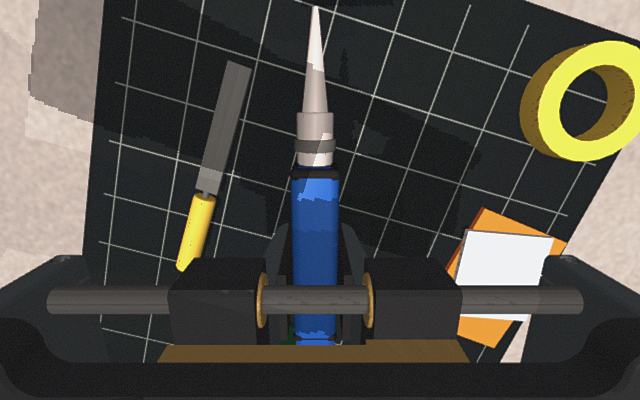

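The wrist view shows the tool gripped straight, with its tip at (316,6) against a predicted (316,9), so the grasp is accurate. Next I'll enter the mouth and touch at the tick.

```bash
cat >> h.py <<'E'
PH0=np.radians(-38.); DEP=.020
er=lambda p: np.sin(p)*Y0+np.cos(p)*UP
tip=lambda p,r: tcp_for_tip(M-DEP*U+r*er(p))
E
python3 - <<'E'
from workcell import *
from h import *
np.set_printoptions(precision=3,suppress=True)
servo_line(tip(0,0),QT,v=.06); sleep(.3)
b=np.mean([(sleep(.03),read_state()['ft_force'])[1] for _ in range(8)],0); print("bias",b)
servo_line(tip(PH0,.022),QT,v=.05); sleep(.1)
r=.022; t=read_state()['time_s']
while r<.032:
    s=read_state(); f=s['ft_force']-b; fr=-f@er(PH0); print(round(r*1e3,2),fr.round(2),f,round(s['time_s']-t,2))
    if fr>2.5: break
    r+=.0005; servo_line(tip(PH0,r),QT,v=.02)
np.savez("st.npz",b=b,r=r)
im=camera("top"); cv2.imwrite("pics/t1.png",cv2.resize(im[170:260,250:370,::-1],None,fx=5,fy=5,interpolation=cv2.INTER_CUBIC))
E
```

```text
bias [-0.015 -0.065 -0.875]
22.0 0.17 [0.502 0.599 0.286] 0.0
22.5 -1.01 [-0.214 -0.5    1.016] 0.25
23.0 -0.23 [-0.14   0.144  0.222] 0.5
23.5 -0.19 [ 0.342 -0.859  0.307] 0.75
24.0 0.19 [0.371 0.02  0.04 ] 1.0
24.5 0.36 [0.907 0.361 0.308] 1.25
25.0 0.41 [ 0.581  0.202 -0.038] 1.5
25.5 -0.07 [ 0.275 -0.098  0.269] 1.75
26.0 0.3 [ 0.759 -0.179  0.144] 2.0
26.5 -0.19 [-0.485 -0.87  -0.308] 2.25
27.0 1.34 [ 0.151  0.626 -1.447] 2.5
27.5 3.55 [ 1.082  1.647 -3.335] 2.75
```

View pics/t1.png

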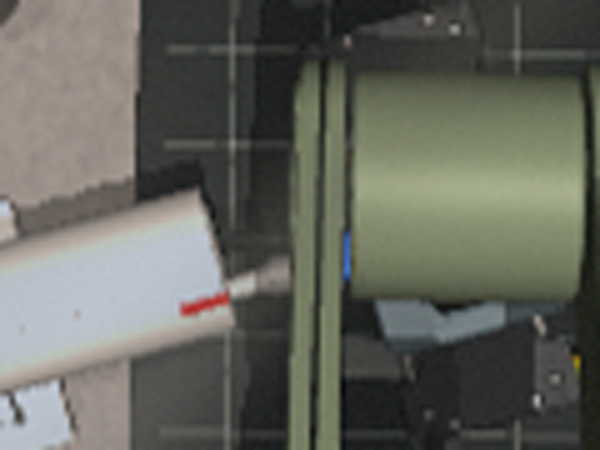

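The picture shows the blade in the mouth right at the tick (228,295) and parallel to the tube. Contact came at r = 27 mm, as predicted, with a stiffness of about 4.5 N/mm. I'll run the circle under force control.

```bash
python3 - <<'E'
from workcell import *
from h import *
st=np.load("st.npz"); b=st['b']; r=float(st['r'])
print("t0",read_state()['time_s']); log=[]
sleep(.3)
for k in range(0,77):
    p=PH0+np.radians(5*k)
    servo_line(tip(p,r),QT,v=.012)
    F=read_state()['ft_force']-b; fr=-F@er(p); log.append((5*k,round(r*1e3,2),round(fr,1)))
    if fr>14: r-=.001; servo_line(tip(p,r),QT,v=.02); 
    r+=np.clip(.00012*(4.5-fr),-.0006,.0005)
    if r>.031 or r<.022: print("ABORT"); break
sleep(.3)
print(log[::3],min(l[2] for l in log),max(l[2] for l in log),np.linalg.norm(F))
servo_line(tip(p,r-.010),QT,v=.05)
servo_line(tcp_for_tip(M+.05*U),QT,v=.12)
s=read_state(); print(s['time_s'],s['finger_gap'],s['ft_force'])
im=camera("top"); cv2.imwrite("pics/t2.png",cv2.resize(im[110:290,250:530,::-1],None,fx=2.8,fy=2.8,interpolation=cv2.INTER_CUBIC))
c=get_calibration("wrist"); im=camera("wrist"); cv2.imwrite("pics/w2.png",im[...,::-1]); print(proj(c,[M+.05*U]))
E
```

```text
t0 12.075
[(0, 27.5, np.float64(5.0)), (15, np.float64(27.59), np.float64(4.8)), (30, np.float64(27.57), np.float64(4.2)), (45, np.float64(27.59), np.float64(4.2)), (60, np.float64(27.73), np.float64(4.0)), (75, np.float64(27.7), np.float64(4.6)), (90, np.float64(27.72), np.float64(5.3)), (105, np.float64(27.62), np.float64(4.5)), (120, np.float64(27.79), np.float64(4.6)), (135, np.float64(27.73), np.float64(4.9)), (150, np.float64(27.59), np.float64(4.4)), (165, np.float64(27.73), np.float64(5.3)), (180, np.float64(27.63), np.float64(5.5)), (195, np.float64(27.69), np.float64(4.3)), (210, np.float64(27.7), np.float64(4.8)), (225, np.float64(27.53), np.float64(4.6)), (240, np.float64(27.62), np.float64(3.8)), (255, np.float64(27.64), np.float64(5.0)), (270, np.float64(27.42), np.float64(4.8)), (285, np.float64(27.23), np.float64(5.0)), (300, np.float64(26.92), np.float64(6.1)), (315, np.float64(26.67), np.float64(3.3)), (330, np.float64(27.11), np.float64(3.7)), (345, np.float64(27.3), np.float64(5.0)), (360, np.float64(27.45), np.float64(4.9)), (375, np.float64(27.41), np.float64(5.4))] 3.0 6.1 3.510041443898949
40.5917 0.02382092922040516 [-0.01589047 -0.68920646 -0.53547153]
[[313.46185945   9.30991118]]
```

View pics/t2.png

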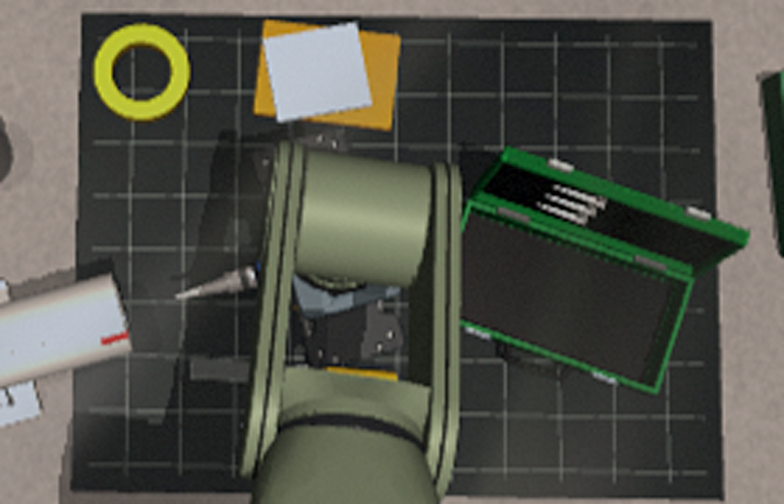

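View pics/w2.png

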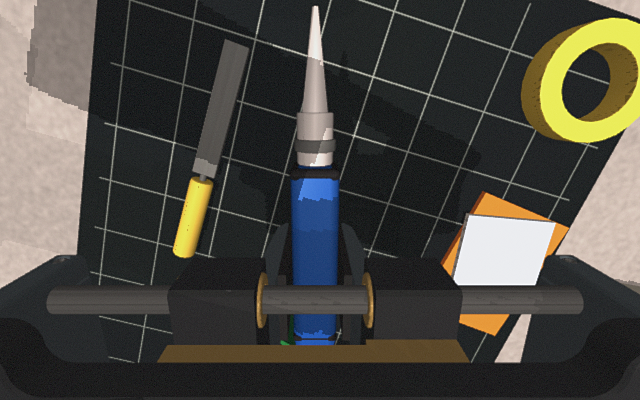

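The circle closed with 3.0–6.1 N throughout. The tick and bystanders haven't moved, and the tool still sits straight in the grip. Now I'll lay it in the case, leaning the gripper slightly away from the lid.

```bash
python3 - <<'E'
from workcell import *
from h import *
np.set_printoptions(precision=3,suppress=True)
q=down(CY,-np.radians(8)); z=R.from_quat(q).apply([0,0,1])
P=CC-.014*CX-.035*CY+.011*z; P[2]=.015
reach(P-.105*z,q); servo_line(P-.05*z,q,v=.12)
b=read_state()['ft_force']
servo_line(P,q,v=.06); s=read_state(); print(s['tool_pos']-P,s['ft_force']-b)
grip(.030); sleep(.25); s=read_state(); print(s['finger_gap'],s['finger_force'],s['ft_force'])
servo_line(P-.1*z,q,v=.15)
print(read_state()['time_s'])
c=get_calibration("wrist"); im=camera("wrist"); cv2.imwrite("pics/w3.png",im[...,::-1])
im2=camera("scene"); cv2.imwrite("pics/s3.png",cv2.resize(im2[50:180,180:330,::-1],None,fx=4,fy=4,interpolation=cv2.INTER_CUBIC))
H=CC+.045*UP+.055*CX
cs=get_calibration("scene")
for th in (1.7,1.8,1.9,2.0):
  e=H+.11*(np.sin(th)*UP-np.cos(th)*CX)+.014*(np.sin(th)*CX+np.cos(th)*UP); print(th,[(proj(cs,e+s*.1075*CY)[0]-[180,50])*4 for s in(1,-1)])
E
```

```text
[ 0. -0.  0.] [-0.669 -0.604 -0.405]
0.029919800067196068 0.35822872931021266 [ 0.877 -0.012  1.176]
44.7083
1.7 [array([205.283, 297.443]), array([109.354,  63.963])]
1.8 [array([189.25 , 306.905]), array([94.998, 72.736])]
1.9 [array([174.307, 317.295]), array([81.713, 82.58 ])]
2.0 [array([160.644, 328.469]), array([69.665, 93.362])]
```

View pics/s3.png

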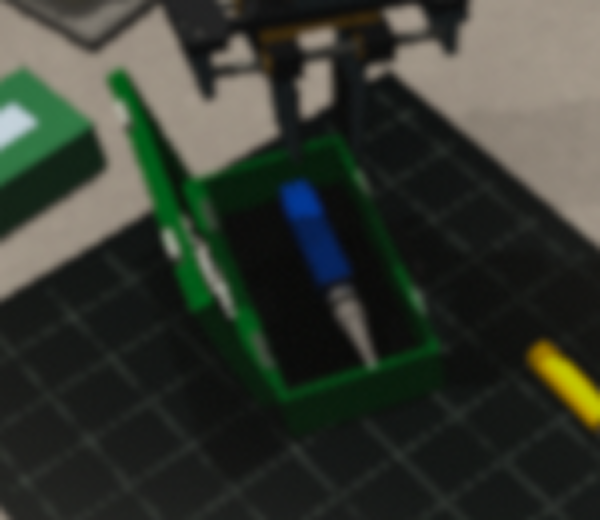

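View pics/w3.png

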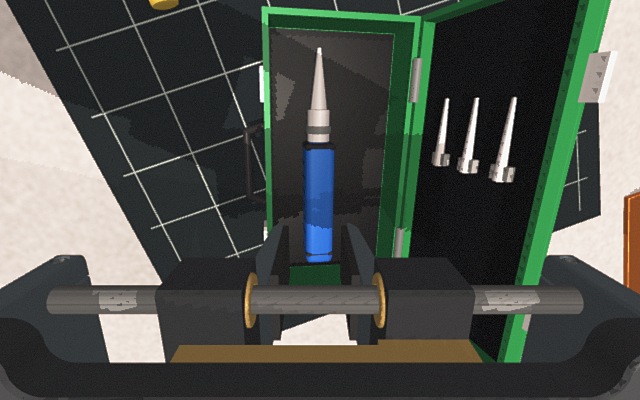

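The tool lies flat in the case, on its floor with nothing above the rim, and the fingers are free. The lid sits at about 1.78 rad. I'll close it from behind with closed fingers.

```bash
python3 - <<'E'
from workcell import *
from h import *
np.set_printoptions(precision=2,suppress=True)
q=down(CY); H=CC+.042*UP+.055*CX
def T(th,r=.09,n=.014):
    return H+r*(np.sin(th)*UP-np.cos(th)*CX)+n*(np.sin(th)*CX+np.cos(th)*UP)+.014*CX
p=read_state()['tool_pos'].copy(); p[2]=.25; servo_line(p,v=.25)
grip(0.0,20)
A=T(2.0); B=A.copy(); B[2]=.25
reach(B,q); servo_line(A,q,v=.15); b=read_state()['ft_force']
for th in np.arange(1.9,-.08,-.08):
    servo_line(T(th),q,v=.06); f=read_state()['ft_force']-b
    print(round(th,2),f)
    if np.linalg.norm(f)>20 or (th<.15 and f[2]>12): break
sleep(.2); print(read_state()['tool_pos'],read_state()['time_s'])
p=read_state()['tool_pos']+.12*UP; servo_line(p,v=.2)
print(read_state()['time_s'])
im2=camera("scene"); cv2.imwrite("pics/s4.png",cv2.resize(im2[20:290,130:490,::-1],None,fx=2,fy=2,interpolation=cv2.INTER_CUBIC))
E
```

```text
1.9 [ 0.52 -0.69  0.25]
1.82 [-0.01  0.34  0.96]
1.74 [ 0.69 -0.08  0.06]
1.66 [1.05 0.85 0.17]
1.58 [0.15 0.56 0.82]
1.5 [ 0.62 -0.71  0.62]
1.42 [0.04 0.78 1.32]
1.34 [0.35 1.08 0.12]
1.26 [0.68 0.23 0.09]
1.18 [ 0.8  -0.32  0.01]
1.1 [1.02 0.56 0.46]
1.02 [0.37 1.38 0.64]
0.94 [1.68 0.67 0.39]
0.86 [0.9  0.61 0.75]
0.78 [ 0.34  0.4  -0.07]
0.7 [ 0.14  0.57 -0.14]
0.62 [-0.21  0.65  0.56]
0.54 [ 0.   -0.9   0.69]
0.46 [0.91 0.56 0.88]
0.38 [ 0.99 -0.29  0.87]
0.3 [ 1.46  0.95 -0.  ]
0.22 [-0.03  0.13  1.46]
0.14 [1.15 0.66 0.68]
0.06 [0.5  0.29 0.22]
-0.02 [-0.23  1.05 12.19]
[ 0.48 -0.28  0.06] 54.8667
55.625
```

View pics/s4.png

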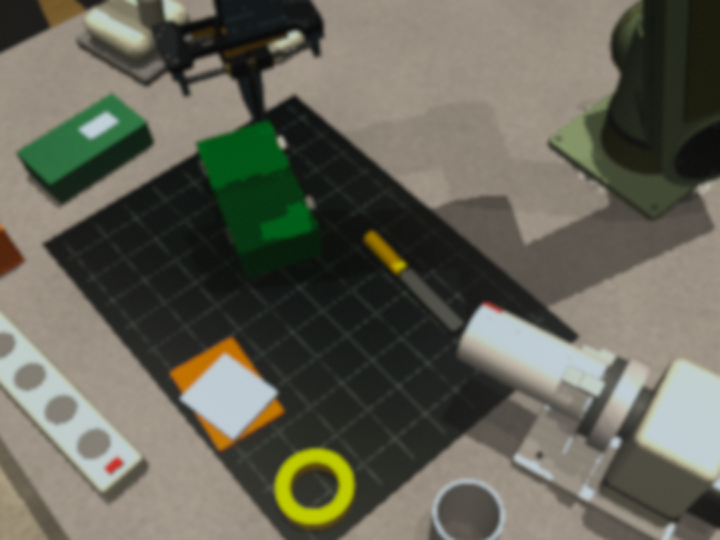

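The picture shows the lid shut, with the final press reaching 12 N at the stop. The robot is clear and everything else is in place.

```bash
python3 -c "
from workcell import *
print(sign_off())"
```

```text
the job is handed in; nothing more can be done
None
```

I deburred the tube edge in one full clockwise circle from the tick at 3.0–6.1 N, laid the tool flat in its case, shut the lid and handed the job in at about 56 s; the sign-off gave no verdict.

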